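# Pack out the recess of a bonding jig and hold the tile home

## Robot

A 7-joint arm with a two-finger parallel gripper is mounted at the origin on a cart in front of the work surface, level with it; the furniture and walls round the work are solid. World frame = base frame: x ahead of the robot, y to its left, z up, the work surface at z = 0. Lengths are in mm, angles in rad, forces in N, time in s.
With the tool pointing down it reaches from about 425 to 875 mm from the base axis. Payload 9.9 kg.
Tool frame: the origin (TCP) lies at the very end of the fingers, on their centre line; the grasp point (between the pads) lies 19 mm behind it; z points along the fingers, y is the line along which they close (so a half turn about z gives the same grasp; the last joint's range is limited). The gripper opens to 85 mm and grips with 20 to 120 N. Pads are 22 mm wide; open, the fingers measure 114 mm over their backs; the gripper's body (76 mm by 85 mm) begins 54 mm behind the grasp point. The pads swing forward as they close: fully open they stand 13 mm farther back than shut.
Start: joints at [-1.273, 0.576, 0.025, 1.437, -0.015, 1.129, -0.057], TCP at [251.492, 626.403, 231.289] pointing down, gripper open.
Joint ranges: [-2.76, 2.76], [-0.34, 2.15], [-1.52, 1.57], [0.19, 2.46], [-1.09, 4.23], [0.17, 1.99], [-2.82, 2.82]. Speed limits (rad/s): [2.22, 2.22, 3.01, 3.01, 3.14, 3.14, 3.14].

## Interface

Orientations are given as a 3x3 rotation matrix whose columns are the frame's x, y, z axes.
In Python, from rig import env gives the robot as it stands.
- The arm moves only by the shell command python3 -m handwheel 'ROWS' [OPENING]. ROWS is JSON, a list of rows, each an object of numbers: "x", "y", "z": the shift along the tool's x, y, z each as a share of 0.75 m, from -1 to 1; "ax", "ay", "az": the turn, a rotation vector about the tool's x, y, z each as a share of 30 degrees, from -1 to 1. In form: [{"x": .., "y": .., "z": .., "ax": .., "ay": .., "az": ..}, ...]. A call has exactly 10 rows; each row shifts and turns the commanded pose from where the row before left it, along the tool's axes as they then stand; what a row does not reach is not made up. A row lasts 1/10 s, in which the tool goes at most 50 mm and 8.59 degrees, less where a joint would pass 70% of its speed; a pose out of reach is approached as far as the arm can. A call with a number of a shift or a turn outside -1 to 1 is refused whole. A call with a gripper value outside its range is refused whole. OPENING is the closure, from 0 (fully open) to 1 (shut), set as the call begins (- or left out, the last holds). The fingers move at their own pace and stop on an object; the grip force is fixed at half the most. Time passes only in rows, so rows that do not move let the fingers close, or fill a call up. It gives the time, the measured TCP pose, the force, the opening and the grip force at its end, in the units of the state.
- env.get_state(): the state, without advancing time (a new reading comes with each control period).
- env.capture(name): name is "side" or "top"; returns a dict with "pixels" (480x640x3 uint8, red, green, blue), "camera_matrix" (3x3 intrinsics, pixels), "eye" and "orientation" of the camera in the world. Camera axes: x right, y down, z forward; pixel columns grow to the right and rows downward; lengths in mm; the calibration is good to about 2 mm. A picture is of the moment at which its call begins. There is no depth.
- env.hand_in(): hands the job in; it is judged then, once.
Trained networks look in the newest picture that a camera, given by its name, has taken for a name from the list of things; names that differ only in an ending like _2 or _b are one class to them, and where a whole thing is asked for, a point or a joint stands for the part that bears it (a point fixed in the world has none). Each returns a list of dicts, best first, with "confidence" (0 to 1); they miss things now and then, are a little off and sometimes report something else, mostly with a low value. They report only what shows in the picture. A call takes as long as a camera call. They do not tell look-alikes from the thing itself.
- env.search_frame(camera, label): "location" ([column, row] in pixels, amid what is visible of it).
The state is a dict: "time_s": time; "joint_pos": joint angles; "joint_velocities": joint speeds; "tau": joint torques, N m; "tool_pos": TCP position; "eef_rot": TCP orientation; "force": force on the tool from outside, world axes, zero at the start; "ft_torque": the same for the moment, N m; "width": opening from 0.0 (shut) to 1.0 (fully open); "grasp_force": force on a finger pad.
Only numpy, scipy, OpenCV 4.12 (cv2) and the standard library are available. Lean on these libraries where they do the work, as an engineer would, in place of code of your own. Each camera call takes 0.05 s, during which the arm holds its last target. There are 200 camera calls.

## Task

The two stops along the far end of the grey bonding jig differ in thickness, so the gap between them and the pale tile on the bed is narrow on one side and wide on the other. Take the thicker of the two handled spacers and stand it upright on the bed in the side of the gap that is wide enough for it (do not force it into the narrow side or shove the tile back towards the robot), and let go of it; then push the tile squarely home (best at the middle of its near edge), so that it traps the spacer and lies flush against both the spacer and the thick stop. Finish while still pressing the tile home with a light steady push, as if the glue were setting, and leave the thin spacer and everything else on the bench where it is.

Things in the scene. Friction and masses are not known exactly. Their poses are not given: they have to be found in the camera images.
- jig: fixed grey metal jig, bed 235 x 160 mm, 12 mm thick. Origin on its middle line at bench height; +x points away from the robot to the fence. Bed: x -130 to +105 mm. Fence across the far end: inner face x = +90 mm, 26 mm above the bed. Side rails x -40 to +90 mm, inner faces y = +-63 mm, 12 mm above the bed. Bed is open nearer the robot than x = -40
- thick_stop: aluminium block fixed to the fence, 32 mm thick (x), 62.5 mm wide (y), 26 mm high above the bed. Origin at the lower edge of its back face, on the bed, mid-width; axes as the jig's; it fills x = -32 to 0 mm. Stands in the left or right half (jig y = +-31.5 mm), the thin stop in the other
- thin_stop: same block, 12 mm thick: fills x = -12 to 0 mm from its origin (back face, bed height, mid-width). Before it lies the wide part of the gap: 62.5 mm wide, 20 mm deeper than before the thick stop, between the thick stop's side and the side rail
- tile: loose pale ceramic tile, 80 (x, to the fence) x 120 (y) x 20 mm, 0.25 kg, on the bed with 3 mm play to each rail. Origin at the centre of its underside, axes about as the jig's. At the start its far edge is 8 to 14 mm from the thick stop, 28 to 34 mm from the thin one; fully home its origin is at jig x = +18 mm. Sliding takes up to 8 N; 10 to 15 N seats it
- spacer: the spacer to use: loose aluminium block standing on the thin grey mat (2 mm above the bench), 20.5 mm thick (its x) x 50 mm wide (its y) x 30 mm high, with a handle on top 14 mm thick x 34 mm wide, from 30 to 65 mm height; 0.13 kg. Origin at the centre of its underside. It goes in with its thickness along the jig's x
- thin_spacer: the spacer not to use: same form, but only 12 mm thick, handle 10 mm thick. The two spacers stand on the mat to the right of the jig, 11 to 26 cm apart, either way round
- step_motor: bystander: stepper motor, 50 x 42 x 61 mm, right of the far end of the jig
- side_cutter: bystander: side cutter, 129 mm long, on the mat, far right
- gear: bystander: small white gear, 44 mm wide, 15 mm high, on the mat beyond the spacers
- multimeter: bystander: hand multimeter, 150 x 74 x 45 mm, left of the jig
- pliers: bystander: pliers, 171 mm long, far left
- tape_roll: bystander: roll of tape, 92 mm wide, 22 mm high, on the mat before the spacers
Not all that is in view belongs to the job. Leave any green look-alike of the tile alone.

How it is judged:
By the outcome, as a careful person would: the job done as asked, in the order asked, and still so for the second after the job is handed in, while the arm keeps its last pose, push and grip.
It also fails if it takes over 58 s, if anything falls off the work surface, if the arm or the gripper's body presses on something with over 40 N, if the wrist force passes 120 N, or if a joint passes its speed limit or range.

## Working session

There is one attempt and no reset: what is moved stays moved. The work goes in short steps, Python scripts to look and compute and a shell command to move; the robot and the scene stay as the last step left them, time stands still between calls to the robot, and variables do not carry over. Pictures are saved under pics/ and viewed, at most 10 in all, crops included, and the job is handed in when it is done.

```bash
ls; mkdir -p pics; cat > h.py <<'E'
import numpy as np, cv2
from rig import env
def cam(n):
    return env.capture(n)
def ray(c,px,z):
    d=np.array(c["orientation"])@np.linalg.inv(c["camera_matrix"])@np.array([px[0],px[1],1.])
    e=np.array(c["eye"]); return e+d*(z-e[2])/d[2]
def proj(c,p):
    q=np.array(c["camera_matrix"])@(np.array(c["orientation"]).T@(np.array(p,float)-np.array(c["eye"])))
    return q[:2]/q[2]
def save(c,n,crop=None,s=1):
    im=c["pixels"][:,:,::-1]
    if crop: im=im[crop[1]:crop[3],crop[0]:crop[2]]
    cv2.imwrite(f"pics/{n}.png",cv2.resize(im,None,fx=s,fy=s,interpolation=cv2.INTER_CUBIC))
E
python3 - <<'E'
from h import *
for n in("top","side"):
    c=cam(n); save(c,n+"0"); print(n,np.round(c["eye"]),np.round(c["orientation"],2).tolist(),c["camera_matrix"][0][0])
    for l,z in(("jig",12),("tile",32),("spacer",30),("thin_spacer",30),("thick_stop",38),("thin_stop",38)):
        for r in env.search_frame(n,l)[:3]: print(l,np.round(r["location"]),round(r["confidence"],2),np.round(ray(c,r["location"],z)))
s=env.get_state();print(s["time_s"],s["tool_pos"],np.round(s["eef_rot"],3),s["width"])
E
```

```text
pics
top [ 236.   87. 1865.] [[0.02, -0.99, 0.17], [-1.0, -0.02, -0.0], [0.0, -0.17, -0.99]] 597.0883392791685
jig [293. 265.] 0.75 [514. 162.  12.]
tile [150. 312.] 0.92 [358. 595.  32.]
tile [295. 244.] 0.63 [577. 156.  32.]
tile [199. 226.] 0.4 [632. 459.  32.]
spacer [388. 269.] 0.45 [ 505. -134.   30.]
thin_spacer [440. 263.] 0.64 [ 526. -297.   30.]
thick_stop [441. 262.] 0.31 [ 528. -299.   38.]
thin_stop [287. 222.] 0.54 [647. 183.  38.]
side [ -407. -1334.  1175.] [[0.84, -0.28, 0.46], [-0.54, -0.47, 0.7], [0.02, -0.83, -0.55]] 589.7131205666632
jig [304. 241.] 0.9 [515. 142.  12.]
tile [316. 231.] 0.77 [574. 152.  32.]
tile [206. 200.] 0.58 [326. 559.  32.]
spacer [346. 280.] 0.55 [ 498. -140.   30.]
thin_spacer [378. 304.] 0.71 [ 517. -286.   30.]
thin_spacer [302. 242.] 0.35 [494. 121.  30.]
thin_stop [324. 219.] 0.42 [639. 197.  38.]
0.7 [251.51033263 626.41081504 231.33720746] [[-0.928  0.373  0.   ]
 [ 0.373  0.928  0.   ]
 [-0.     0.    -1.   ]] 0.9981097389771642
```

```bash
python3 - <<'E'
import cv2
a=cv2.imread("pics/top0.png")[190:330,230:480]; cv2.imwrite("pics/topc.png",cv2.resize(a,None,fx=3.2,fy=3.2,interpolation=cv2.INTER_CUBIC))
b=cv2.imread("pics/side0.png")[170:350,220:460]; cv2.imwrite("pics/sidec.png",cv2.resize(b,None,fx=3.2,fy=3.2,interpolation=cv2.INTER_CUBIC))
E
```

```text
(no output)
```

View pics/topc.png

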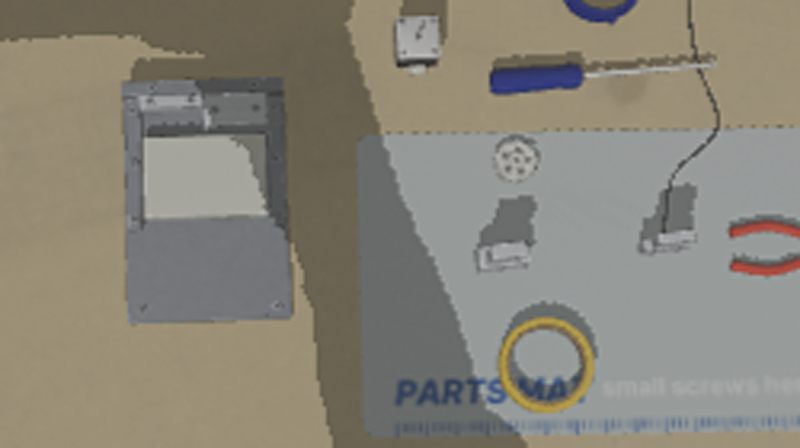

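View pics/sidec.png

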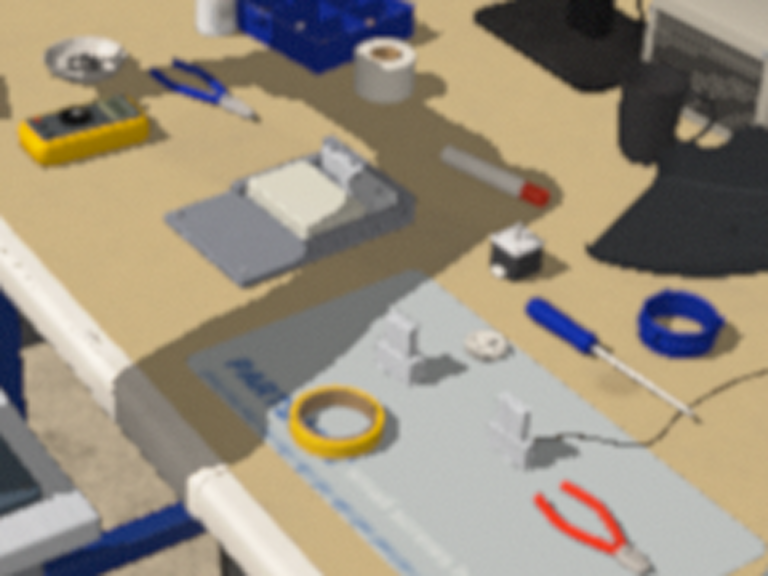

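The top view shows the thin stop on the left (crop ~(170,102)) and the thick stop on the right (~(237,110)). The tile's far edge is near row 137. The near/left spacer (~(505,256)) looks like the thick one, and the right one is at (~668,241). Next I'll fit the poses.

```bash
cat > fit.py <<'E'
from h import *
from scipy.optimize import least_squares
T=cam("top");S=cam("side")
def W(p,q):
    x,y,a=p;c,s=np.cos(a),np.sin(a);q=np.atleast_2d(np.array(q,float));return np.c_[x+c*q[:,0]-s*q[:,1],y+s*q[:,0]+c*q[:,1],q[:,2]]
def box(x0,x1,y0,y1,z0,z1): return [[x,y,z] for z in(z0,z1) for x,y in((x0,y0),(x1,y0),(x1,y1),(x0,y1))]
def draw(im,c,p,b,off,s,col):
    P=[((proj(c,w)-off+.5)*s-.5) for w in W(p,b)]
    for i in range(4):
        for j,k in((i,(i+1)%4),(i+4,(i+1)%4+4),(i,i+4)): cv2.line(im,*(tuple(int(round(v*16)) for v in P[m]) for m in(j,k)),col,1,cv2.LINE_AA,4)
def view(c,crop,s,items):
    im=cv2.resize(c["pixels"][crop[1]:crop[3],crop[0]:crop[2],::-1],None,fx=s,fy=s,interpolation=cv2.INTER_CUBIC)
    for p,b,col in items: draw(im,c,p,b,np.array(crop[:2]),s,col)
    return im
E
python3 - <<'E'
from fit import *
obs=[(T,[-130,80,12],(130,323)),(T,[-130,-80,12],(292,317)),(T,[105,80,38],(122,82)),(T,[105,-80,38],(284,78)),
(S,[-130,80,12],(167,217)),(S,[-130,-80,12],(245,280)),(S,[105,-80,38],(413,193))]
r=lambda p:np.concatenate([proj(c,W(p,q)[0])-(np.array(u)/3.2+((230,190) if c is T else (220,170))) for c,q,u in obs])
f=least_squares(r,[560,150,0]);J=f.x;print(J,np.round(f.fun.reshape(-1,2),1).tolist())
st=[(J,box(-130,105,-80,80,0,12),(0,0,255)),(J,box(90,105,-80,80,12,38),(0,255,255)),(J,box(78,90,.25,62.75,12,38),(0,255,0)),(J,box(58,90,-62.75,-.25,12,38),(255,0,0))]
sp=[((503,-137,0),box(-10.25,10.25,-25,25,2,32),(0,0,255)),((503,-137,0),box(-7,7,-17,17,32,67),(0,255,0)),
((522,-291,0),box(-6,6,-25,25,2,32),(0,0,255)),((522,-291,0),box(-5,5,-17,17,32,67),(0,255,0))]
a=view(T,(263,208,328,298),6,st);b=view(T,(370,250,460,280),4,sp)
c=view(S,(330,260,395,325),6,sp);
im=np.zeros((560,790,3),np.uint8);im[:540,:390]=a;im[:390,395:785]=c;im[395:515,395:755]=b
cv2.imwrite("pics/ov1.png",im)
E
```

```text
[5.65598968e+02 1.56530779e+02 5.82578602e-02] [[-0.1, 0.3], [0.7, 0.1], [-0.3, 0.1], [0.1, -0.6], [-1.3, -1.4], [-0.5, 0.3], [1.3, 0.2]]
```

View pics/ov1.png

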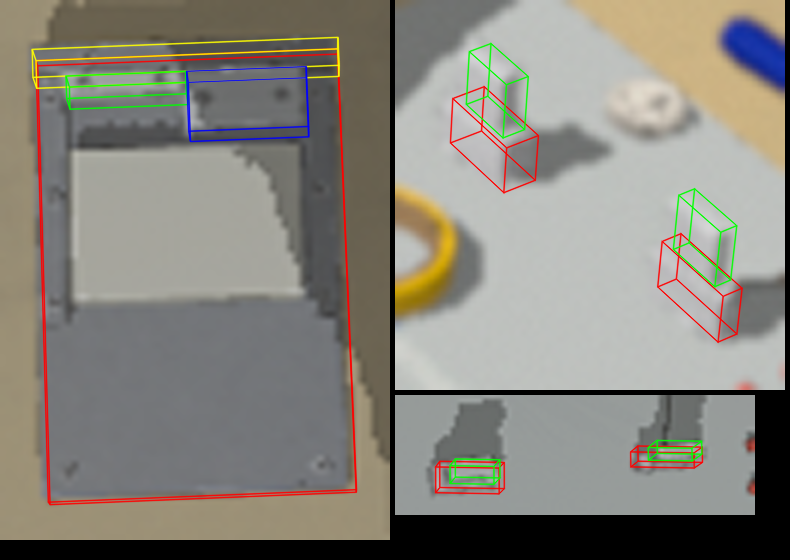

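The overlay fits to about 1 px. The jig yaw looks slightly high (the model's near end sits ~5 zoomed px too far right), and the spacer outlines are off by a few mm. I'll refine by maximising the gradient along the model edges.

```bash
cat > refine.py <<'E'
from fit import *
from scipy.optimize import minimize
from scipy.ndimage import map_coordinates
def grad(c):
    g=cv2.GaussianBlur(c["pixels"].astype(np.float32),(0,0),.8)
    return [np.abs(np.stack([cv2.Sobel(g[:,:,k],cv2.CV_32F,1,0),cv2.Sobel(g[:,:,k],cv2.CV_32F,0,1)])) if 0 else np.stack([cv2.Sobel(g.mean(2),cv2.CV_32F,1,0),cv2.Sobel(g.mean(2),cv2.CV_32F,0,1)])][0]
def score(c,G,p,segs):
    t=np.linspace(.05,.95,25)[:,None];tot=0
    for a,b in segs:
        w=W(p,np.array(a,float)*(1-t)+np.array(b,float)*t);q=np.array([proj(c,v) for v in w]);d=q[-1]-q[0];L=np.hypot(*d)
        if L<1: continue
        n=np.array([-d[1],d[0]])/L
        gx,gy=[map_coordinates(G[k],[q[:,1],q[:,0]],order=1,mode='nearest') for k in(0,1)]
        tot+=L*np.minimum(np.abs(gx*n[0]+gy*n[1]),150).mean()
    return tot
def fit(cams,segf,p0,rng):
    Gs=[(c,grad(c)) for c in cams];f=lambda p:-sum(score(c,G,p,segf(c)) for c,G in Gs)
    r=np.random.default_rng(0);p0=np.array(p0,float)
    C=[p0]+[p0+r.uniform(-1,1,3)*rng for _ in range(250)];C=sorted(C,key=f)[:4]
    R=[minimize(f,p,method="Nelder-Mead",options=dict(initial_simplex=[p,p+[2,0,0],p+[0,2,0],p+[0,0,.03]],maxiter=80)) for p in C]
    R.sort(key=lambda o:o.fun);return [(np.round(o.x,3).tolist(),round(o.fun)) for o in R]
def B(b,ids): return [(b[i],b[j]) for i,j in ids]
# box ids: 0..3 bottom (x0y0,x1y0,x1y1,x0y1), 4..7 top
TOPF=[(4,5),(5,6),(6,7),(7,4)]
SIDE=[(4,5),(5,6),(6,7),(7,4),(0,4),(0,1),(1,5),(3,0),(3,7)]
E
cat > r1.py <<'E'
from refine import *
bed=box(-130,105,-80,80,0,12)
rl=[((-40,s*63,24),(85,s*63,24)) for s in(1,-1)]
def jig(c):
    o=[(bed[4],bed[7]),(bed[4],(-40,-80,12)),(bed[7],(-40,80,12)),((105,-80,38),(105,80,38))]
    return o+[((58,-62,38),(58,0,38)),((78,1,38),(78,62,38))] if c is T else o
def spc(t,h):
    b=box(-t/2,t/2,-25,25,2,32);k=box(-h/2,h/2,-17,17,32,67)
    return lambda c:(B(b,[(0,3),(0,4),(3,7),(7,4),(0,1)] if c is T else SIDE)+B(k,TOPF if c is T else SIDE))
if __name__=="__main__":
    for cs in((T,S),(T,),(S,)): print("jig",fit(cs,jig,(565.6,156.5,.05),(5,5,.03))[:2])
    for cs in((T,S),(T,),(S,)):
        print("L20",fit(cs,spc(20.5,14),(503,-137,-.1),(9,9,.2))[:2]);print("L12",fit(cs,spc(12,10),(503,-137,-.1),(9,9,.2))[:1])
    print("R20",fit((T,S),spc(20.5,14),(522,-291,0),(9,9,.2))[:1],"R12",fit((T,S),spc(12,10),(522,-291,0),(9,9,.2))[:2])
E
python3 r1.py
```

```text
jig [([565.529, 159.7, 0.068], -15906), ([565.529, 159.7, 0.068], -15906)]
jig [([565.92, 159.505, 0.069], -10612), ([565.92, 159.505, 0.069], -10612)]
jig [([559.672, 159.231, 0.057], -6212), ([559.665, 159.239, 0.057], -6212)]
L20 [([503.2, -132.092, 0.059], -10366), ([503.2, -132.092, 0.059], -10366)]
L12 [([503.096, -132.199, -0.009], -9494)]
L20 [([502.913, -132.473, 0.167], -3520), ([502.913, -132.473, 0.167], -3520)]
L12 [([504.828, -135.984, -0.185], -3158)]
L20 [([504.815, -131.513, -0.007], -7042), ([504.816, -131.512, -0.007], -7042)]
L12 [([514.121, -136.108, -0.621], -9074)]
R20 [([534.402, -293.181, -0.189], -9593)] R12 [([518.199, -290.718, 0.107], -9173), ([518.199, -290.718, 0.107], -9173)]
```

```bash
python3 - <<'E'
from fit import *
J=(565.5,159.5,.066);L=(503.2,-132.1,.06);R=(518.2,-290.7,.107)
st=[(J,box(-130,105,-80,80,0,12),(0,0,255)),(J,box(78,90,.25,62.75,12,38),(0,255,0)),(J,box(58,90,-62.75,-.25,12,38),(255,0,0))]
k=[(L,box(-7,7,-17,17,32,67),(0,255,0)),(L,box(-10.25,10.25,-25,25,2,32),(0,0,255)),(R,box(-6,6,-25,25,2,32),(0,0,255)),(R,box(-5,5,-17,17,32,67),(0,255,0))]
im=np.zeros((600,800,3),np.uint8)
def put(a,x,y): im[y:y+a.shape[0],x:x+a.shape[1]]=a
put(view(T,(263,208,328,298),4,st),0,0)
for i,(a,b) in enumerate((((374,252,402,280),(338,260,364,293)),((426,250,454,278),(372,285,398,318)))):
    put(view(T,a,8,[]),265+i*265,0);put(view(S,b,9,[]),265+i*265,228)
put(view(T,(374,252,402,280),8,k)[:, :],0,365)
put(view(S,(338,260,364,293),2,k),540,530) if 0 else None
cv2.imwrite("pics/ov2.png",im)
E
```

```text
(no output)
```

View pics/ov2.png

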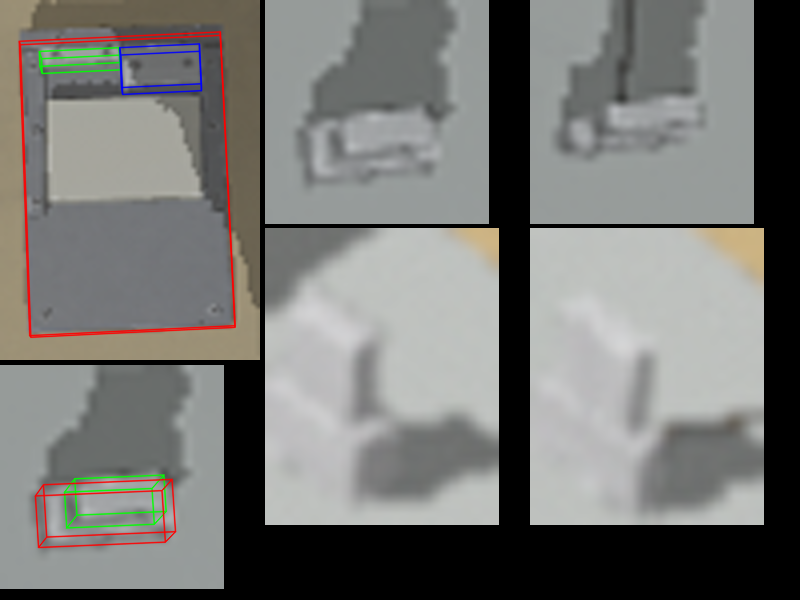

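Left spacer confirmed as the thick one. Its near edge slopes more than the model's, giving yaw ~0.13. The jig fits well. Setting out.

```bash
R='{"x":-0.0344,"y":-0.0406,"z":0.004}'; python3 -m handwheel '[{"x":-0.0344,"y":-0.0406,"z":0.004},{"x":-0.0344,"y":-0.0406,"z":0.004},{"x":-0.0344,"y":-0.0406,"z":0.004},{"x":-0.0344,"y":-0.0406,"z":0.004},{"x":-0.0344,"y":-0.0406,"z":0.004},{"x":-0.0344,"y":-0.0406,"z":0.004},{"x":-0.0344,"y":-0.0406,"z":0.004},{"x":-0.0344,"y":-0.0406,"z":0.004},{"x":-0.0344,"y":-0.0406,"z":0.004},{"x":-0.0344,"y":-0.0406,"z":0.004}]'
```

```text
$[0]: bad value
```

```bash
python3 -m handwheel '[{"x":-0.0344,"y":-0.0406,"z":0.004,"ax":0,"ay":0,"az":0},{"x":-0.0344,"y":-0.0406,"z":0.004,"ax":0,"ay":0,"az":0},{"x":-0.0344,"y":-0.0406,"z":0.004,"ax":0,"ay":0,"az":0},{"x":-0.0344,"y":-0.0406,"z":0.004,"ax":0,"ay":0,"az":0},{"x":-0.0344,"y":-0.0406,"z":0.004,"ax":0,"ay":0,"az":0},{"x":-0.0344,"y":-0.0406,"z":0.004,"ax":0,"ay":0,"az":0},{"x":-0.0344,"y":-0.0406,"z":0.004,"ax":0,"ay":0,"az":0},{"x":-0.0344,"y":-0.0406,"z":0.004,"ax":0,"ay":0,"az":0},{"x":-0.0344,"y":-0.0406,"z":0.004,"ax":0,"ay":0,"az":0},{"x":-0.0344,"y":-0.0406,"z":0.004,"ax":0,"ay":0,"az":0}]'
```

```text
time_s: 2.0
tool_pos: [377.9, 246.2, 201.5]
eef_rot: [[-0.928, 0.373, 0.001], [0.373, 0.928, 0.0], [-0.0, 0.001, -1.0]]
force: [1.1, 0.5, 0.8]
width: 0.999
grasp_force: 0.0
```

```bash
python3 -m handwheel '[{"x":-0.0344,"y":-0.0406,"z":0.004,"ax":0,"ay":0,"az":0},{"x":-0.0344,"y":-0.0406,"z":0.004,"ax":0,"ay":0,"az":0},{"x":-0.0344,"y":-0.0406,"z":0.004,"ax":0,"ay":0,"az":0},{"x":-0.0344,"y":-0.0406,"z":0.004,"ax":0,"ay":0,"az":0},{"x":-0.0344,"y":-0.0406,"z":0.004,"ax":0,"ay":0,"az":0},{"x":-0.0344,"y":-0.0406,"z":0.004,"ax":0,"ay":0,"az":0},{"x":-0.0344,"y":-0.0406,"z":0.004,"ax":0,"ay":0,"az":0},{"x":-0.0344,"y":-0.0406,"z":0.004,"ax":0,"ay":0,"az":0},{"x":-0.0344,"y":-0.0406,"z":0.004,"ax":0,"ay":0,"az":0},{"x":-0.0344,"y":-0.0406,"z":0.004,"ax":0,"ay":0,"az":0}]'
python3 -m handwheel '[{"x":0,"y":0,"z":0,"ax":0,"ay":0,"az":0.202},{"x":0,"y":0,"z":0,"ax":0,"ay":0,"az":0.202},{"x":0,"y":0,"z":0,"ax":0,"ay":0,"az":0.202},{"x":0,"y":0,"z":0,"ax":0,"ay":0,"az":0.202},{"x":0,"y":0,"z":0,"ax":0,"ay":0,"az":0.202},{"x":0,"y":0,"z":0,"ax":0,"ay":0,"az":0.202},{"x":0,"y":0,"z":0,"ax":0,"ay":0,"az":0.202},{"x":0,"y":0,"z":0,"ax":0,"ay":0,"az":0.202},{"x":0,"y":0,"z":0,"ax":0,"ay":0,"az":0.202},{"x":0,"y":0,"z":0,"ax":0,"ay":0,"az":0.202}]'
```

```text
time_s: 3.0
tool_pos: [504.0, -132.6, 171.4]
eef_rot: [[-0.928, 0.372, 0.001], [0.372, 0.928, 0.0], [-0.001, 0.0, -1.0]]
force: [1.0, 0.4, -0.6]
width: 0.999
grasp_force: 0.0
time_s: 4.0
tool_pos: [503.6, -130.9, 171.5]
eef_rot: [[-0.127, 0.992, 0.0], [0.992, 0.127, 0.0], [-0.0, 0.0, -1.0]]
force: [0.4, -0.6, -0.1]
width: 1.001
grasp_force: 0.0
```

```bash
python3 -m handwheel '[{"x":-0.002,"y":0,"z":0.022,"ax":0,"ay":0,"az":0},{"x":0,"y":0,"z":0.022,"ax":0,"ay":0,"az":0},{"x":0,"y":0,"z":0.022,"ax":0,"ay":0,"az":0},{"x":0,"y":0,"z":0.022,"ax":0,"ay":0,"az":0},{"x":0,"y":0,"z":0.022,"ax":0,"ay":0,"az":0},{"x":0,"y":0,"z":0.022,"ax":0,"ay":0,"az":0},{"x":0,"y":0,"z":0.022,"ax":0,"ay":0,"az":0},{"x":0,"y":0,"z":0.022,"ax":0,"ay":0,"az":0},{"x":0,"y":0,"z":0,"ax":0,"ay":0,"az":0},{"x":0,"y":0,"z":0,"ax":0,"ay":0,"az":0}]'
python3 - <<'E'
from fit import *
a=view(T,(355,235,415,295),6.5,[]);b=view(S,(320,235,380,295),6.5,[])
cv2.imwrite("pics/g1.png",np.hstack([a,b]))
E
```

```text
time_s: 5.0
tool_pos: [503.7, -132.6, 39.5]
eef_rot: [[-0.131, 0.991, -0.0], [0.991, 0.131, 0.0], [0.0, -0.0, -1.0]]
force: [0.4, -0.9, -0.1]
width: 0.995
grasp_force: 0.0
```

View pics/g1.png

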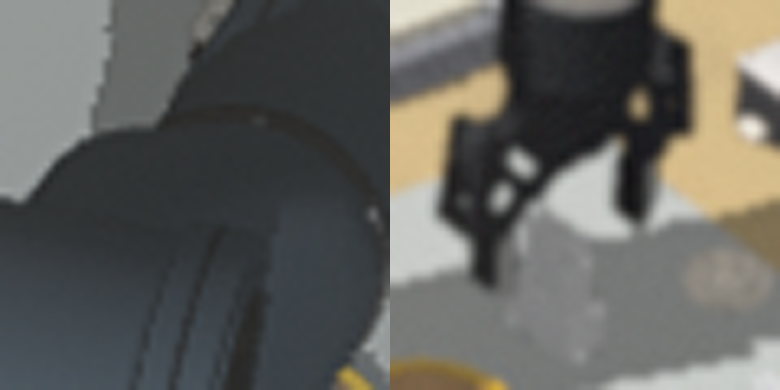

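The top view is blocked by the arm. In the side view the handle (~(560,235)) stands between the near fingertip (485,285) and the far one (635,220), centred. Closing.

```bash
python3 -m handwheel '[{"x":0,"y":0,"z":0,"ax":0,"ay":0,"az":0},{"x":0,"y":0,"z":0,"ax":0,"ay":0,"az":0},{"x":0,"y":0,"z":0,"ax":0,"ay":0,"az":0},{"x":0,"y":0,"z":0,"ax":0,"ay":0,"az":0},{"x":0,"y":0,"z":0,"ax":0,"ay":0,"az":0},{"x":0,"y":0,"z":0,"ax":0,"ay":0,"az":0},{"x":0,"y":0,"z":0,"ax":0,"ay":0,"az":0},{"x":0,"y":0,"z":0,"ax":0,"ay":0,"az":0},{"x":0,"y":0,"z":0,"ax":0,"ay":0,"az":0},{"x":0,"y":0,"z":0,"ax":0,"ay":0,"az":0}]' 1
```

```text
time_s: 6.1
tool_pos: [503.7, -132.5, 39.5]
eef_rot: [[-0.131, 0.991, 0.0], [0.991, 0.131, -0.0], [-0.0, 0.0, -1.0]]
force: [-0.0, 0.5, 5.0]
width: 0.156
grasp_force: 59.0
```

Opening 0.156 × 85 ≈ 13.3 mm, which matches the 14 mm handle, so this is the thick spacer. Lifting, and computing the target.

```bash
python3 -m handwheel '[{"x":0,"y":0,"z":-0.01,"ax":0,"ay":0,"az":0},{"x":0,"y":0,"z":-0.01,"ax":0,"ay":0,"az":0},{"x":0,"y":0,"z":-0.015,"ax":0,"ay":0,"az":0},{"x":0,"y":0,"z":-0.015,"ax":0,"ay":0,"az":0},{"x":0,"y":0,"z":-0.015,"ax":0,"ay":0,"az":0},{"x":0,"y":0,"z":-0.015,"ax":0,"ay":0,"az":0},{"x":0,"y":0,"z":-0.015,"ax":0,"ay":0,"az":0},{"x":0,"y":0,"z":-0.015,"ax":0,"ay":0,"az":0},{"x":0,"y":0,"z":-0.01,"ax":0,"ay":0,"az":0},{"x":0,"y":0,"z":0,"ax":0,"ay":0,"az":0}]'
python3 - <<'E'
from r1 import *
# spacer in hand: where along width vs TCP? fit with lifted height
s=env.get_state();p=s["tool_pos"];dz=p[2]-39.5+0.
b=box(-10.25,10.25,-25,25,2+dz,32+dz);k=box(-7,7,-17,17,32+dz,67+dz)
print(np.round(p,1),s["force"],fit((S,),lambda c:B(b,SIDE),(p[0],p[1],.13),(5,10,.05))[:3])
im=view(S,(310,200,370,280),5,[((p[0],p[1],.131),b,(0,0,255))])
# jig & tile refined fits
tl=box(-40,40,-60,60,12,32)
tile=lambda c:B(tl,TOPF if c is T else [(4,5),(5,6),(6,7),(7,4),(0,4),(0,3)])
print("tile",fit((S,),tile,(571,157,.05),(10,8,.06))[:3])
J=(565.5,159.5,.065)
im2=view(S,(265,195,355,265),5,[(J,box(78,90,.25,62.75,12,38),(0,255,0)),(J,box(58,90,-62.75,-.25,12,38),(255,0,0)),(J,box(-130,105,-80,80,0,12),(0,0,255))])
o=np.zeros((400,755,3),np.uint8);o[:400,:300]=im;o[:350,305:]=im2;cv2.imwrite("pics/l1.png",o)
E
```

```text
time_s: 7.1
tool_pos: [504.2, -132.7, 130.4]
eef_rot: [[-0.131, 0.991, 0.002], [0.991, 0.131, -0.0], [-0.001, 0.002, -1.0]]
force: [0.4, -0.1, -1.4]
width: 0.148
grasp_force: 58.6
[ 503.6 -132.4  129.3] [-0.37122066 -0.46236852 -1.69027303] [([504.306, -129.313, 0.024], -6554), ([504.306, -129.313, 0.024], -6554), ([504.306, -129.313, 0.024], -6554)]
tile [([572.262, 157.873, 0.079], -11503), ([572.262, 157.873, 0.079], -11503), ([572.262, 157.873, 0.079], -11503)]
```

View pics/l1.png

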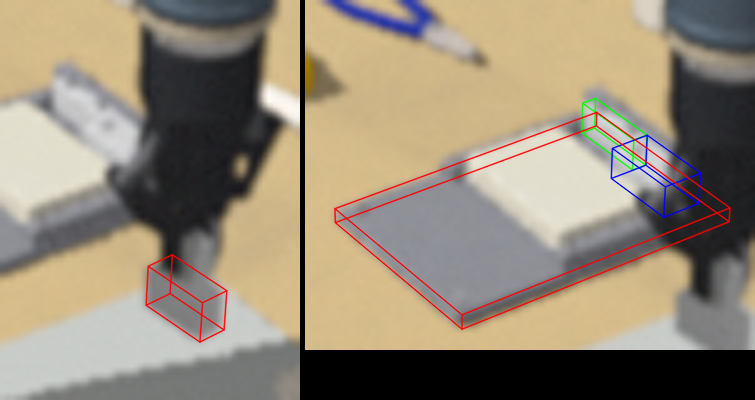

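The held spacer matches the predicted outline, and the jig outline fits in the side view. The tile fit puts its far edge at jig x ≈ 47, a wide gap of ~31 mm. Moving over the wide (left) side of the gap.

```bash
python3 -m handwheel '[{"x":0.03,"y":0.016,"z":0,"ax":0,"ay":0,"az":0},{"x":0.045,"y":0.024,"z":0,"ax":0,"ay":0,"az":0},{"x":0.045,"y":0.024,"z":0,"ax":0,"ay":0,"az":0},{"x":0.045,"y":0.024,"z":0,"ax":0,"ay":0,"az":0},{"x":0.045,"y":0.024,"z":0,"ax":0,"ay":0,"az":0},{"x":0.045,"y":0.024,"z":0,"ax":0,"ay":0,"az":0},{"x":0.045,"y":0.024,"z":0,"ax":0,"ay":0,"az":0},{"x":0.045,"y":0.024,"z":0,"ax":0,"ay":0,"az":0},{"x":0.045,"y":0.024,"z":0,"ax":0,"ay":0,"az":0},{"x":0.0205,"y":0.011,"z":0,"ax":0,"ay":0,"az":0.126}]'
python3 -m handwheel '[{"x":0,"y":0,"z":0.01,"ax":0,"ay":0,"az":0},{"x":0,"y":0,"z":0.01,"ax":0,"ay":0,"az":0},{"x":0,"y":0,"z":0.01,"ax":0,"ay":0,"az":0},{"x":0,"y":0,"z":0.01,"ax":0,"ay":0,"az":0},{"x":0,"y":0,"z":0,"ax":0,"ay":0,"az":0},{"x":0,"y":0,"z":0,"ax":0,"ay":0,"az":0},{"x":0,"y":0,"z":0,"ax":0,"ay":0,"az":0},{"x":0,"y":0,"z":0,"ax":0,"ay":0,"az":0},{"x":0,"y":0,"z":0,"ax":0,"ay":0,"az":0},{"x":0,"y":0,"z":0,"ax":0,"ay":0,"az":0}]'
python3 - <<'E'
from r1 import *
s=env.get_state();p=s["tool_pos"];dz=p[2]-39.5
b=box(-10.25,10.25,-25,25,2+dz,32+dz)
print(np.round(p,1),s["force"])
J=(565.5,159.5,.065);pt=tuple(p[:2])+(.065,)
print(fit((S,),lambda c:B(b,SIDE),pt,(6,8,.06))[:2])
cv2.imwrite("pics/d1.png",np.hstack([view(S,(280,175,340,255),6,[]),view(S,(280,175,340,255),6,[(pt,b,(0,0,255)),(J,box(78,90,.25,62.75,12,38),(0,255,0)),(J,box(58,90,-62.75,-.25,12,38),(255,0,0)),(pt,box(-10.25,10.25,-25,25,12,42),(0,255,255))])]))
E
```

```text
time_s: 8.2
tool_pos: [626.2, 199.0, 127.9]
eef_rot: [[-0.069, 0.998, -0.001], [0.998, 0.069, 0.002], [0.002, -0.001, -1.0]]
force: [-0.2, -0.2, -0.7]
width: 0.154
grasp_force: 58.7
time_s: 9.2
tool_pos: [626.2, 194.3, 99.5]
eef_rot: [[-0.065, 0.998, 0.0], [0.998, 0.065, 0.0], [0.0, 0.0, -1.0]]
force: [-0.5, 0.5, -1.5]
width: 0.149
grasp_force: 58.7
[626.1 194.3  99.4] [ 0.28780199 -0.12357147 -1.04973835]
[([616.681, 185.107, 0.078], -4410), ([628.088, 202.119, 0.116], -4371)]
```

View pics/d1.png

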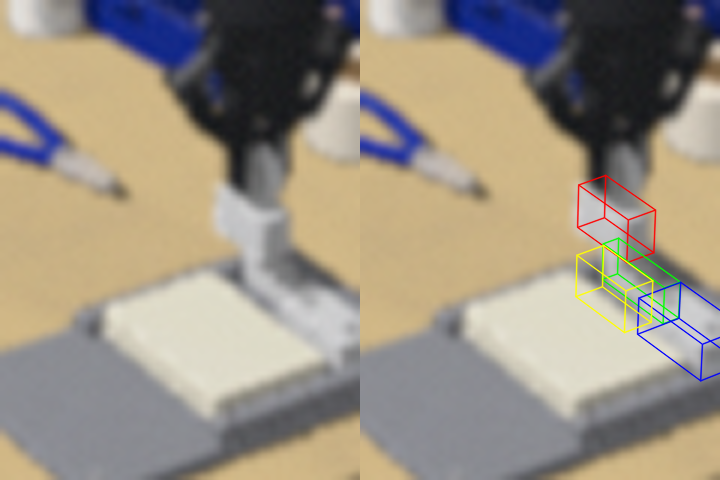

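In the side view the held spacer sits above the wide side, with its lower front corner at ~(268,255). The model outlines of spacer and stops are offset alike (<1 px), so their relative placement is good. Descending slowly and watching the force.

```bash
python3 -m handwheel '[{"x":0,"y":0,"z":0.01,"ax":0,"ay":0,"az":0},{"x":0,"y":0,"z":0.01,"ax":0,"ay":0,"az":0},{"x":0,"y":0,"z":0.01,"ax":0,"ay":0,"az":0},{"x":0,"y":0,"z":0.004,"ax":0,"ay":0,"az":0},{"x":0,"y":0,"z":0.002,"ax":0,"ay":0,"az":0},{"x":0,"y":0,"z":0.002,"ax":0,"ay":0,"az":0},{"x":0,"y":0,"z":0.002,"ax":0,"ay":0,"az":0},{"x":0,"y":0,"z":0.002,"ax":0,"ay":0,"az":0},{"x":0,"y":0,"z":0,"ax":0,"ay":0,"az":0},{"x":0,"y":0,"z":0,"ax":0,"ay":0,"az":0}]'
```

```text
time_s: 10.3
tool_pos: [626.2, 194.3, 67.9]
eef_rot: [[-0.065, 0.998, 0.0], [0.998, 0.065, 0.0], [0.0, 0.0, -1.0]]
force: [-0.3, 0.0, -1.7]
width: 0.156
grasp_force: 58.8
```

```bash
python3 -m handwheel '[{"x":0,"y":0,"z":0.002,"ax":0,"ay":0,"az":0},{"x":0,"y":0,"z":0.002,"ax":0,"ay":0,"az":0},{"x":0,"y":0,"z":0.002,"ax":0,"ay":0,"az":0},{"x":0,"y":0,"z":0.002,"ax":0,"ay":0,"az":0},{"x":0,"y":0,"z":0.002,"ax":0,"ay":0,"az":0},{"x":0,"y":0,"z":0.002,"ax":0,"ay":0,"az":0},{"x":0,"y":0,"z":0.002,"ax":0,"ay":0,"az":0},{"x":0,"y":0,"z":0.002,"ax":0,"ay":0,"az":0},{"x":0,"y":0,"z":0,"ax":0,"ay":0,"az":0},{"x":0,"y":0,"z":0,"ax":0,"ay":0,"az":0}]'
python3 - <<'E'
from r1 import *
s=env.get_state();p=s["tool_pos"];dz=p[2]-39.5
J=(565.5,159.5,.065);pt=tuple(p[:2])+(.065,)
print(env.get_state()["force"])
cv2.imwrite("pics/d2.png",view(S,(285,195,345,255),9,[]))
E
```

```text
time_s: 11.3
tool_pos: [626.1, 194.3, 55.8]
eef_rot: [[-0.065, 0.998, -0.0], [0.998, 0.065, -0.0], [-0.0, -0.0, -1.0]]
force: [0.4, -0.1, -0.2]
width: 0.152
grasp_force: 58.8
[-0.01202812 -0.36206647 -1.57600738]
```

View pics/d2.png

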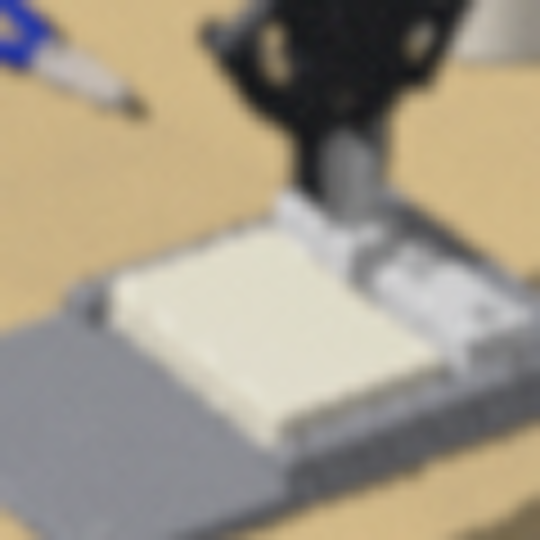

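The spacer (~(315,230)) is inside the wide gap behind the tile, clear of the thick stop (~(450,300)), with no contact force. Lowering the last 6 mm.

```bash
python3 -m handwheel '[{"x":0,"y":0,"z":0.002,"ax":0,"ay":0,"az":0},{"x":0,"y":0,"z":0.002,"ax":0,"ay":0,"az":0},{"x":0,"y":0,"z":0.002,"ax":0,"ay":0,"az":0},{"x":0,"y":0,"z":0.0015,"ax":0,"ay":0,"az":0},{"x":0,"y":0,"z":0,"ax":0,"ay":0,"az":0},{"x":0,"y":0,"z":0,"ax":0,"ay":0,"az":0},{"x":0,"y":0,"z":0,"ax":0,"ay":0,"az":0},{"x":0,"y":0,"z":0,"ax":0,"ay":0,"az":0},{"x":0,"y":0,"z":0,"ax":0,"ay":0,"az":0},{"x":0,"y":0,"z":0,"ax":0,"ay":0,"az":0}]'
```

```text
time_s: 12.4
tool_pos: [626.2, 194.2, 50.2]
eef_rot: [[-0.065, 0.998, 0.0], [0.998, 0.065, -0.0], [-0.0, -0.0, -1.0]]
force: [-0.4, -0.5, -1.6]
width: 0.149
grasp_force: 58.8
```

```bash
python3 -m handwheel '[{"x":0,"y":0,"z":0.0005,"ax":0,"ay":0,"az":0},{"x":0,"y":0,"z":0.0005,"ax":0,"ay":0,"az":0},{"x":0,"y":0,"z":0.0005,"ax":0,"ay":0,"az":0},{"x":0,"y":0,"z":0.0005,"ax":0,"ay":0,"az":0},{"x":0,"y":0,"z":0,"ax":0,"ay":0,"az":0},{"x":0,"y":0,"z":0,"ax":0,"ay":0,"az":0},{"x":0,"y":0,"z":0,"ax":0,"ay":0,"az":0},{"x":0,"y":0,"z":0,"ax":0,"ay":0,"az":0},{"x":0,"y":0,"z":0,"ax":0,"ay":0,"az":0},{"x":0,"y":0,"z":0,"ax":0,"ay":0,"az":0}]'
```

```text
time_s: 13.4
tool_pos: [626.2, 194.2, 49.5]
eef_rot: [[-0.065, 0.998, 0.0], [0.998, 0.065, 0.0], [0.0, 0.0, -1.0]]
force: [-3.0, -0.7, 7.6]
width: 0.152
grasp_force: 60.1
```

Seated at the predicted height with 7.6 N. Releasing, then rising.

```bash
python3 -m handwheel '[{"x":0,"y":0,"z":0,"ax":0,"ay":0,"az":0},{"x":0,"y":0,"z":0,"ax":0,"ay":0,"az":0},{"x":0,"y":0,"z":0,"ax":0,"ay":0,"az":0},{"x":0,"y":0,"z":0,"ax":0,"ay":0,"az":0},{"x":0,"y":0,"z":0,"ax":0,"ay":0,"az":0},{"x":0,"y":0,"z":0,"ax":0,"ay":0,"az":0},{"x":0,"y":0,"z":0,"ax":0,"ay":0,"az":0},{"x":0,"y":0,"z":-0.005,"ax":0,"ay":0,"az":0},{"x":0,"y":0,"z":-0.01,"ax":0,"ay":0,"az":0},{"x":0,"y":0,"z":-0.02,"ax":0,"ay":0,"az":0}]' 0
python3 -m handwheel '[{"x":0,"y":0,"z":-0.03,"ax":0,"ay":0,"az":0},{"x":0,"y":0,"z":-0.03,"ax":0,"ay":0,"az":0},{"x":0,"y":0,"z":-0.02,"ax":0,"ay":0,"az":0},{"x":0,"y":0,"z":0,"ax":0,"ay":0,"az":0},{"x":0,"y":0,"z":0,"ax":0,"ay":0,"az":0},{"x":0,"y":0,"z":0,"ax":0,"ay":0,"az":0},{"x":0,"y":0,"z":0,"ax":0,"ay":0,"az":0},{"x":0,"y":0,"z":0,"ax":0,"ay":0,"az":0},{"x":0,"y":0,"z":0,"ax":0,"ay":0,"az":0},{"x":0,"y":0,"z":0,"ax":0,"ay":0,"az":0}]'
```

```text
time_s: 14.4
tool_pos: [625.6, 194.1, 75.0]
eef_rot: [[-0.065, 0.998, -0.001], [0.998, 0.065, -0.001], [-0.0, -0.002, -1.0]]
force: [0.1, -0.0, 0.1]
width: 0.999
grasp_force: 0.0
time_s: 15.4
tool_pos: [626.1, 194.2, 134.7]
eef_rot: [[-0.065, 0.998, -0.0], [0.998, 0.065, -0.0], [-0.0, -0.0, -1.0]]
force: [-0.0, 0.2, 1.0]
width: 0.999
grasp_force: 0.0
```

```bash
python3 -m handwheel '[{"x":-0.0043,"y":-0.019,"z":0,"ax":0,"ay":0,"az":0},{"x":-0.0043,"y":-0.019,"z":0,"ax":0,"ay":0,"az":0},{"x":-0.0043,"y":-0.019,"z":0,"ax":0,"ay":0,"az":0},{"x":-0.0043,"y":-0.019,"z":0,"ax":0,"ay":0,"az":0},{"x":-0.0043,"y":-0.019,"z":0,"ax":0,"ay":0,"az":0},{"x":-0.0043,"y":-0.019,"z":0,"ax":0,"ay":0,"az":0},{"x":-0.0043,"y":-0.019,"z":0,"ax":0,"ay":0,"az":0},{"x":-0.0043,"y":-0.019,"z":0,"ax":0,"ay":0,"az":0},{"x":-0.0043,"y":-0.019,"z":0,"ax":0,"ay":0,"az":0},{"x":-0.0043,"y":-0.019,"z":0,"ax":0,"ay":0,"az":0}]' 1
python3 -m handwheel '[{"x":0,"y":0,"z":0.02,"ax":0,"ay":0,"az":0},{"x":0,"y":0,"z":0.025,"ax":0,"ay":0,"az":0},{"x":0,"y":0,"z":0.025,"ax":0,"ay":0,"az":0},{"x":0,"y":0,"z":0.025,"ax":0,"ay":0,"az":0},{"x":0,"y":0,"z":0.025,"ax":0,"ay":0,"az":0},{"x":0,"y":0,"z":0.02,"ax":0,"ay":0,"az":0},{"x":0,"y":0,"z":0.008,"ax":0,"ay":0,"az":0},{"x":0,"y":0,"z":0.005,"ax":0,"ay":0,"az":0},{"x":0,"y":0,"z":0,"ax":0,"ay":0,"az":0},{"x":0,"y":0,"z":0,"ax":0,"ay":0,"az":0}]'
python3 - <<'E'
from r1 import *
print(env.get_state()["force"])
cv2.imwrite("pics/p1.png",view(S,(265,180,345,260),7,[]))
E
```

```text
time_s: 16.4
tool_pos: [485.6, 152.6, 135.0]
eef_rot: [[-0.065, 0.998, 0.0], [0.998, 0.065, 0.0], [0.0, 0.0, -1.0]]
force: [0.1, 0.5, -0.6]
width: 0.003
grasp_force: 0.0
time_s: 17.4
tool_pos: [486.4, 152.8, 20.7]
eef_rot: [[-0.065, 0.998, 0.001], [0.998, 0.065, 0.0], [0.0, 0.001, -1.0]]
force: [-0.3, -0.2, -0.4]
width: -0.0
grasp_force: 0.0
[ 0.24137    -0.06776551  0.49017743]
```

View pics/p1.png

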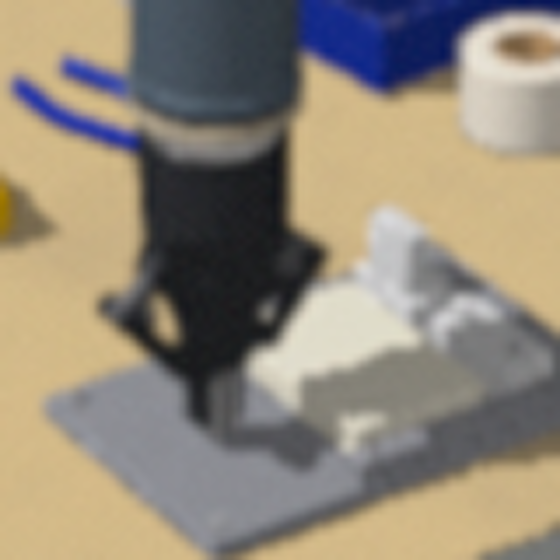

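The spacer stands upright and free at (395,255), and the closed fingers (215,410) are in front of the tile's near edge. Pushing forward slowly.

```bash
python3 -m handwheel '[{"x":0,"y":0.005,"z":0,"ax":0,"ay":0,"az":0},{"x":0,"y":0.005,"z":0,"ax":0,"ay":0,"az":0},{"x":0,"y":0.005,"z":0,"ax":0,"ay":0,"az":0},{"x":0,"y":0.005,"z":0,"ax":0,"ay":0,"az":0},{"x":0,"y":0.003,"z":0,"ax":0,"ay":0,"az":0},{"x":0,"y":0.003,"z":0,"ax":0,"ay":0,"az":0},{"x":0,"y":0.003,"z":0,"ax":0,"ay":0,"az":0},{"x":0,"y":0.003,"z":0,"ax":0,"ay":0,"az":0},{"x":0,"y":0,"z":0,"ax":0,"ay":0,"az":0},{"x":0,"y":0,"z":0,"ax":0,"ay":0,"az":0}]'
python3 -m handwheel '[{"x":0,"y":0.002,"z":0,"ax":0,"ay":0,"az":0},{"x":0,"y":0.002,"z":0,"ax":0,"ay":0,"az":0},{"x":0,"y":0.002,"z":0,"ax":0,"ay":0,"az":0},{"x":0,"y":0.002,"z":0,"ax":0,"ay":0,"az":0},{"x":0,"y":0.001,"z":0,"ax":0,"ay":0,"az":0},{"x":0,"y":0.001,"z":0,"ax":0,"ay":0,"az":0},{"x":0,"y":0.001,"z":0,"ax":0,"ay":0,"az":0},{"x":0,"y":0.001,"z":0,"ax":0,"ay":0,"az":0},{"x":0,"y":0.001,"z":0,"ax":0,"ay":0,"az":0},{"x":0,"y":0.001,"z":0,"ax":0,"ay":0,"az":0}]'
```

```text
time_s: 18.5
tool_pos: [509.9, 154.3, 20.1]
eef_rot: [[-0.065, 0.998, -0.0], [0.998, 0.065, -0.0], [-0.0, -0.0, -1.0]]
force: [0.3, 0.1, 0.0]
width: -0.004
grasp_force: 0.0
time_s: 19.5
tool_pos: [520.5, 155.0, 20.2]
eef_rot: [[-0.065, 0.998, -0.0], [0.998, 0.065, -0.0], [-0.0, -0.0, -1.0]]
force: [0.6, -0.8, 0.4]
width: -0.003
grasp_force: 0.0
```

```bash
python3 -m handwheel '[{"x":0,"y":0.001,"z":0,"ax":0,"ay":0,"az":0},{"x":0,"y":0.001,"z":0,"ax":0,"ay":0,"az":0},{"x":0,"y":0.001,"z":0,"ax":0,"ay":0,"az":0},{"x":0,"y":0.001,"z":0,"ax":0,"ay":0,"az":0},{"x":0,"y":0.001,"z":0,"ax":0,"ay":0,"az":0},{"x":0,"y":0.001,"z":0,"ax":0,"ay":0,"az":0},{"x":0,"y":0.001,"z":0,"ax":0,"ay":0,"az":0},{"x":0,"y":0.001,"z":0,"ax":0,"ay":0,"az":0},{"x":0,"y":0.001,"z":0,"ax":0,"ay":0,"az":0},{"x":0,"y":0.001,"z":0,"ax":0,"ay":0,"az":0}]'
```

```text
time_s: 20.5
tool_pos: [528.0, 155.4, 20.1]
eef_rot: [[-0.065, 0.998, -0.0], [0.998, 0.065, -0.0], [-0.0, -0.0, -1.0]]
force: [-2.9, -0.9, 0.3]
width: 0.001
grasp_force: 1.3
```

```bash
python3 -m handwheel '[{"x":0,"y":0.001,"z":0,"ax":0,"ay":0,"az":0},{"x":0,"y":0.001,"z":0,"ax":0,"ay":0,"az":0},{"x":0,"y":0.001,"z":0,"ax":0,"ay":0,"az":0},{"x":0,"y":0.001,"z":0,"ax":0,"ay":0,"az":0},{"x":0,"y":0.001,"z":0,"ax":0,"ay":0,"az":0},{"x":0,"y":0.001,"z":0,"ax":0,"ay":0,"az":0},{"x":0,"y":0.001,"z":0,"ax":0,"ay":0,"az":0},{"x":0,"y":0.0005,"z":0,"ax":0,"ay":0,"az":0},{"x":0,"y":0,"z":0,"ax":0,"ay":0,"az":0},{"x":0,"y":0,"z":0,"ax":0,"ay":0,"az":0}]'
```

```text
time_s: 21.5
tool_pos: [531.0, 156.0, 19.9]
eef_rot: [[-0.066, 0.998, -0.005], [0.998, 0.066, 0.0], [0.0, -0.005, -1.0]]
force: [-9.6, 0.0, 6.0]
width: 0.001
grasp_force: 5.3
```

```bash
python3 -m handwheel '[{"x":0,"y":0.001,"z":0,"ax":0,"ay":0,"az":0},{"x":0,"y":0.001,"z":0,"ax":0,"ay":0,"az":0},{"x":0,"y":0.0005,"z":0,"ax":0,"ay":0,"az":0},{"x":0,"y":0.0005,"z":0,"ax":0,"ay":0,"az":0},{"x":0,"y":0.0005,"z":0,"ax":0,"ay":0,"az":0},{"x":0,"y":0.0005,"z":0,"ax":0,"ay":0,"az":0},{"x":0,"y":0,"z":0,"ax":0,"ay":0,"az":0},{"x":0,"y":0,"z":0,"ax":0,"ay":0,"az":0},{"x":0,"y":0,"z":0,"ax":0,"ay":0,"az":0},{"x":0,"y":0,"z":0,"ax":0,"ay":0,"az":0}]'
python3 - <<'E'
from r1 import *
tl=box(-40,40,-60,60,12,32)
print(fit((S,),lambda c:B(tl,[(4,5),(5,6),(6,7),(0,4),(0,3)]),(577,158,.065),(9,5,.04))[:2])
cv2.imwrite("pics/p2.png",view(S,(275,180,345,250),8,[]))
E
```

```text
time_s: 22.5
tool_pos: [531.4, 156.2, 19.8]
eef_rot: [[-0.066, 0.998, -0.009], [0.998, 0.066, 0.0], [0.001, -0.009, -1.0]]
force: [-17.9, -1.1, 13.3]
width: -0.005
grasp_force: 9.4
[([582.305, 154.346, -0.018], -5319), ([581.694, 154.432, -0.009], -5318)]
```

View pics/p2.png

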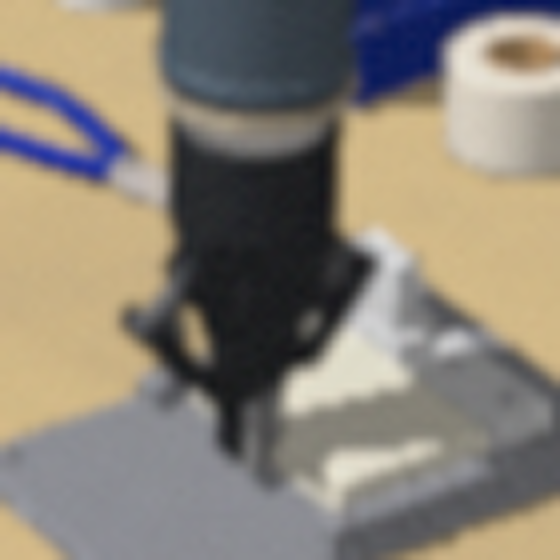

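The tile is seated: force rose from 3 N to 18 N with almost no travel, and the tile has moved ~10 mm to x ≈ 582 (home expected 583). The spacer is still upright at (385,280). I'll ease to about 12–13 N and check the gaps with intensity profiles.

```bash
python3 -m handwheel '[{"x":0,"y":-0.001,"z":0,"ax":0,"ay":0,"az":0},{"x":0,"y":-0.001,"z":0,"ax":0,"ay":0,"az":0},{"x":0,"y":0,"z":0,"ax":0,"ay":0,"az":0},{"x":0,"y":0,"z":0,"ax":0,"ay":0,"az":0},{"x":0,"y":0,"z":0,"ax":0,"ay":0,"az":0},{"x":0,"y":0,"z":0,"ax":0,"ay":0,"az":0},{"x":0,"y":0,"z":0,"ax":0,"ay":0,"az":0},{"x":0,"y":0,"z":0,"ax":0,"ay":0,"az":0},{"x":0,"y":0,"z":0,"ax":0,"ay":0,"az":0},{"x":0,"y":0,"z":0,"ax":0,"ay":0,"az":0}]'
python3 - <<'E'
from r1 import *
J=(565.5,159.5,.065)
for n,c in(("T",T),("S",S)):
    g=cv2.cvtColor(c["pixels"],cv2.COLOR_RGB2GRAY).astype(np.float32)
    for y in(55,45,31,20,-10,-20,-30,-40,-50):
        w=W(J,[[x,y,32] for x in range(36,84,4)]);q=np.array([proj(c,v) for v in w])
        print(n,y,np.round(map_coordinates(g,[q[:,1],q[:,0]],order=1)).astype(int))
for l in("tile","spacer","thin_spacer"):
    for cn in("top","side"): print(l,cn,[(np.round(r["location"]).tolist(),round(r["confidence"],2)) for r in env.search_frame(cn,l)[:2]])
E
```

```text
time_s: 23.6
tool_pos: [531.2, 156.1, 19.8]
eef_rot: [[-0.066, 0.998, -0.007], [0.998, 0.066, 0.0], [0.001, -0.007, -1.0]]
force: [-14.2, 0.7, 10.0]
width: -0.001
grasp_force: 7.1
T 55 [53 54 54 54 54 59 61 61 61 60 57 53]
T 45 [54 54 54 54 54 54 54 54 55 57 56 56]
T 31 [54 54 54 54 54 54 54 54 55 55 56 56]
T 20 [53 54 54 54 54 54 55 54 55 55 55 56]
T -10 [53 53 54 54 54 54 53 54 54 55 57 58]
T -20 [53 53 53 53 53 53 54 55 56 56 58 58]
T -30 [53 55 59 59 64 56 56 55 55 56 56 56]
T -40 [58 58 57 55 53 51 51 50 50 53 53 55]
T -50 [51 51 52 53 56 56 55 54 54 55 54 54]
S 55 [ 81 102  88  56  43  54  85 125 163 183 190 193]
S 45 [ 50  57  75 108 146 177 198 203 206 202 193 180]
S 31 [185 207 217 220 216 207 203 205 200 182 161 142]
S 20 [219 218 218 217 213 205 197 191 178 176 167 153]
S -10 [159 170 176 169 149 127 121 120 121 117 114 117]
S -20 [130 132 131 129 125 122 121 121 121 121 122 122]
S -30 [128 130 130 128 125 121 119 121 122 122 122 122]
S -40 [128 129 129 128 124 121 121 122 122 120 116 112]
S -50 [132 130 130 128 127 123 120 122 121 116 113 116]
tile top [([150.0, 316.0], 0.97), ([312.0, 251.0], 0.55)]
tile side [([215.0, 200.0], 0.6), ([326.0, 300.0], 0.3)]
spacer top []
spacer side [([325.0, 219.0], 0.69)]
thin_spacer top [([440.0, 263.0], 0.46)]
thin_spacer side [([411.0, 336.0], 0.56)]
```

In the side profiles the tile-to-stop transition is at the same jig x for y = −20 to −50, with no dark gap, so the tile is square and flush. I'll trim the push slightly and hand in.

```bash
python3 -m handwheel '[{"x":0,"y":-0.0005,"z":0,"ax":0,"ay":0,"az":0},{"x":0,"y":0,"z":0,"ax":0,"ay":0,"az":0},{"x":0,"y":0,"z":0,"ax":0,"ay":0,"az":0},{"x":0,"y":0,"z":0,"ax":0,"ay":0,"az":0},{"x":0,"y":0,"z":0,"ax":0,"ay":0,"az":0},{"x":0,"y":0,"z":0,"ax":0,"ay":0,"az":0},{"x":0,"y":0,"z":0,"ax":0,"ay":0,"az":0},{"x":0,"y":0,"z":0,"ax":0,"ay":0,"az":0},{"x":0,"y":0,"z":0,"ax":0,"ay":0,"az":0},{"x":0,"y":0,"z":0,"ax":0,"ay":0,"az":0}]'
python3 -c "
from rig import env
f=env.get_state()['force'];print(f)
if 10<-f[0]<16: print(env.hand_in())"
```

```text
time_s: 25.0
tool_pos: [531.2, 156.2, 19.9]
eef_rot: [[-0.066, 0.998, -0.006], [0.998, 0.066, 0.0], [0.001, -0.006, -1.0]]
force: [-13.1, -0.1, 8.0]
width: -0.001
grasp_force: 6.6
[-13.10081574  -0.10980862   8.00066592]
the job is handed in; nothing more can be done
None
```

I stood the thick spacer in the wide (left) side of the gap and pushed the tile home against it and the thick stop. I handed the job in at about 25 s, still pressing with a steady 13 N; flushness was checked only in the side view, because the arm blocked the top camera.

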